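# Swing up the hold-down arm of the loaded sample stand

### The job

Two clamp stands are on the lab bench; only one has a sample tub standing under its hold-down arm. Push that stand's counterweighted arm up past its balance point, steadily and without flinging it, so that it comes to rest fully raised and stays up by itself when you back away. Leave the other stand's arm down, and leave the tubs and the bottle standing where they are.

Things in the scene. Friction and masses are not known exactly. Their poses are not given: they have to be found in the camera images.
- stand_loaded: The stand with the tub on it: white base plate 300 (x) x 180 (y) x 30 mm high, fixed to the bench, with two aluminium cheeks at its back carrying a hinged steel arm. Origin at the centre of the underside; z up; -x is its front, where the arm's free end is. It may be turned up to 0.3 rad, and the two stands may change places.
- clamp_loaded (a joint): Hinge of its arm, rad: 0 = lowered, level (lower stop); 1.45 = fully raised, nearly upright (upper stop). Balance point about 0.65: let go below it the arm falls back to 0, above it the arm swings on by itself, damped, to 1.45 (1 to 3 s) and stays. 2 to 6 N square to the push plate lifts it. The arm is a steel bar 26 mm wide, 12 mm thick, running from the hinge to the stand's front.
- plate_loaded (a point): Centre of the front (robot-side) face of that arm's push plate: an aluminium plate 100 mm wide, 80 long, 6 thick on the arm's free end, bent up from the bar's end (200 mm from the hinge), leaning 55 degrees from level towards the stand's front. With the arm lowered the point is 225 mm in front of the hinge and 31 mm above it, 151 mm above the bench, the plate's top edge 186. Moves with the arm.
- hinge_loaded (a point): Middle of that arm's hinge axis, 120 mm above the bench, 110 mm behind the stand's centre; the axis is level, along the stand's y. The counterweight, a dark steel cylinder 62 mm in diameter and 38 mm wide on a short tail, is centred 63 mm above and 20 mm behind the axis when the arm is lowered, and swings back and down as the arm rises.
- stand_empty: The other stand, the same in every way but with no tub on it; origin and axes as for the loaded one.
- clamp_empty (a joint): Hinge of the empty stand's arm, rad, same meaning; it is lowered (0) and must stay so.
- tub: Loose sample tub under the loaded stand's arm, 90 mm diameter, 70 mm high, brown card with a white lid. Origin at the centre of its underside, z up, 30 mm above the bench; its lid stands 100 mm above the bench, 2 mm below the arm's rubber foot.
- spare_tub: Loose bystander, a tub of the same kind and size standing on the bench beside the stands. Origin at the centre of its underside.
- bottle: Loose bystander, a grey plastic bottle, 60 mm diameter, 150 mm high, standing on the bench beside the stands. Origin at the centre of its underside.
There are look-alikes about, which are no part of the job. Leave any pink, purple or yellow look-alike of the tub alone.

How it is judged:
At the end, for the whole second after the job is handed in: The loaded stand's arm rests raised, within 0.07 rad of its upper stop (joint above 1.38 of 1.45 rad, slower than 0.05 rad/s); the empty stand's arm is down (below 0.08 rad); tubs and bottle are upright (within 0.1 rad) and within 20 mm of where they started (value of joint clamp_loaded above 1.38 rad and velocity of joint clamp_loaded between -0.05 and 0.05 rad/s and value of joint clamp_empty below 0.08 rad and distance of each of tub, spare_tub, bottle from where it was at the start of the episode below 0.02 m and angle between each of tub, spare_tub, bottle's own z axis and vertical below 0.1 rad); the robot touches nothing.
It fails at once if the raised arm is flung (faster than 4 rad/s) (velocity of joint clamp_loaded above 4 rad/s or velocity of joint clamp_loaded below -4 rad/s).
It fails at once if the empty stand's arm is pushed up (above 0.25 rad) (value of joint clamp_empty above 0.25 rad).
It fails at once if a tub or the bottle is moved, lifted or carried (more than 30 mm) (distance of any of tub, spare_tub, bottle from where it was at the start of the episode above 0.03 m).
It also fails if it takes over 48 s, if anything falls off the work surface, if the arm or the gripper's body presses on something with over 40 N, if the wrist force passes 120 N, or if a joint passes its speed limit or range.

### The arm

A 7-joint arm with a two-finger parallel gripper is mounted at the origin on the work surface. World frame = base frame: x ahead of the robot, y to its left, z up, the work surface at z = 0. Lengths are in m, angles in rad, forces in N, time in s.
With the tool pointing down it reaches from about 0.35 to 0.9 m from the base axis. Payload 7.2 kg.
Tool frame: the origin (TCP) lies at the very end of the fingers, on their centre line; the grasp point (between the pads) lies 19 mm behind it; z points along the fingers, y is the line along which they close (so a half turn about z gives the same grasp; the last joint's range is limited). The gripper opens to 88 mm and grips with 3 to 60 N. Pads are 20 mm wide; open, the fingers measure 115 mm over their backs; the gripper's body (75 mm by 178 mm) begins 61 mm behind the grasp point.
Start: joints at [1.203, 0.411, -0.013, 1.596, 0.006, 1.134, -0.082], TCP at [0.185, -0.597, 0.223] pointing down, gripper open.
Joint ranges: [-2.95, 2.95], [-0.29, 1.99], [-1.47, 1.44], [0.14, 2.54], [-1.03, 4.17], [0.13, 1.85], [-2.86, 2.86]. Speed limits (rad/s): [2.39, 2.39, 3.01, 3.01, 3.14, 3.14, 3.14].

### API

Orientations are given as a unit quaternion [w, x, y, z].
In Python, from workcell import state, viewer, order gives the robot as it stands.
- The arm moves only by the tool jog_arm, never from a script. Its argument "commands" is a list of rows, each an object of numbers: "tx", "ty", "tz": the shift along the tool's x, y, z in m; "ax", "ay", "az": the turn, a rotation vector about the tool's x, y, z in rad; "grip": the closure in counts, from 0 (fully open) to 255 (shut). In form: [{"tx": .., "ty": .., "tz": .., "ax": .., "ay": .., "az": .., "grip": ..}, ...]. A call has 1 to 8 rows; each row is the pose to reach, as a shift and turn from the pose commanded when the call began, along the tool's axes at that moment; what a row does not reach only later rows make up. A row lasts 1/12 s, in which the tool goes at most 41.7 mm and 7.16 degrees, less where a joint would pass 70% of its speed; a pose out of reach is approached as far as the arm can. A call with a gripper value outside its range is refused whole. The fingers move at their own pace and stop on an object; the grip force is fixed at half the most. Time passes only in rows, so rows that repeat a pose let the fingers close. It gives the time, the measured TCP pose, the force, the opening and the grip force at its end, in the units of the state.
- state(): the state, without advancing time (a new reading comes with each control period).
- viewer.read_camera(name): name is "scene" or "top"; returns a dict with "color" (480x640x3 uint8, red, green, blue), "z_map" (480x640 float32, m along the optical axis (not along the pixel's ray), 0 where there is no reading), "mtx" (3x3 intrinsics, pixels), "cam_to_world" (4x4, takes a point from camera to world coordinates). Camera axes: x right, y down, z forward; pixel columns grow to the right and rows downward; lengths in m; the calibration is good to about 2 mm. A picture is of the moment at which its call begins.
- order.sign_off(): hands the job in; it is judged then, once.
The state is a dict: "t": time; "joint_positions": joint angles; "joint_vel": joint speeds; "tau": joint torques, N m; "tcp_pos": TCP position; "orientation": TCP orientation; "ft_force": force on the tool from outside, world axes, zero at the start; "ft_torque": the same for the moment, N m; "opening": finger opening in m; "finger_force": force on a finger pad.
Only numpy, scipy, OpenCV 4.12 (cv2) and the standard library are available. Lean on these libraries where they do the work, as an engineer would, in place of code of your own. Each camera call takes 0.05 s, during which the arm holds its last target. There are 200 camera calls.

## Working session

There is one attempt and no reset: what is moved stays moved. The work goes in short steps, Python scripts to look and compute and a tool call to move; the robot and the scene stay as the last step left them, time stands still between calls to the robot, and variables do not carry over. Pictures are saved under pics/ and viewed, at most 10 in all, crops included, and the job is handed in when it is done.

Besides the shell and the picture viewer there is one more tool, called after ">>>" as name([rows], argument=value, ...), one row to a line, values as JSON. jog_arm: Moves the arm, as the interface text tells. Its arguments: {"type":"object","properties":{"commands":{"type":"array"}},"required":["commands"]}

```bash
mkdir -p pics; python3 - <<'E'
from workcell import state, viewer
import cv2,numpy as np
s=state();print(s)
for n in("scene","top"):
    c=viewer.read_camera(n);cv2.imwrite(f"pics/{n}0.png",c["color"][:,:,::-1]);np.savez(f"{n}0.npz",**c);print(c["cam_to_world"].round(3).tolist())
E
```

```text
{'t': 0.0, 'joint_positions': array([ 1.20280714,  0.41187943, -0.01268197,  1.59703614,  0.0055767 ,
        1.13430115, -0.08221539]), 'joint_vel': array([ 0.00136299,  0.00031549, -0.00038963,  0.00037142, -0.00065082,
       -0.00027591,  0.00069593]), 'tau': array([ 4.04448383e-04, -5.87953413e+01,  6.41763937e-01, -2.91074413e+01,
       -5.38768130e-02,  1.80995028e-02,  1.04372778e-04]), 'tcp_pos': array([ 0.18437494, -0.59665775,  0.22182523]), 'orientation': array([-7.76054202e-04,  9.88788619e-01,  1.49319913e-01, -1.69644780e-04]), 'ft_force': array([ 0.04837857,  0.46245892, -0.46881923]), 'ft_torque': array([ 0.00227629,  0.01610418, -0.02830625]), 'finger_force': 0.0, 'opening': 0.08803975985344002}
[[-0.47, 0.724, -0.505, 1.423], [0.883, 0.384, -0.27, 0.438], [-0.002, -0.573, -0.82, 1.42], [0.0, 0.0, 0.0, 1.0]]
[[-0.026, -0.996, 0.091, 0.446], [-1.0, 0.026, -0.005, 0.002], [0.003, -0.091, -0.996, 1.893], [0.0, 0.0, 0.0, 1.0]]
```

View pics/scene0.png

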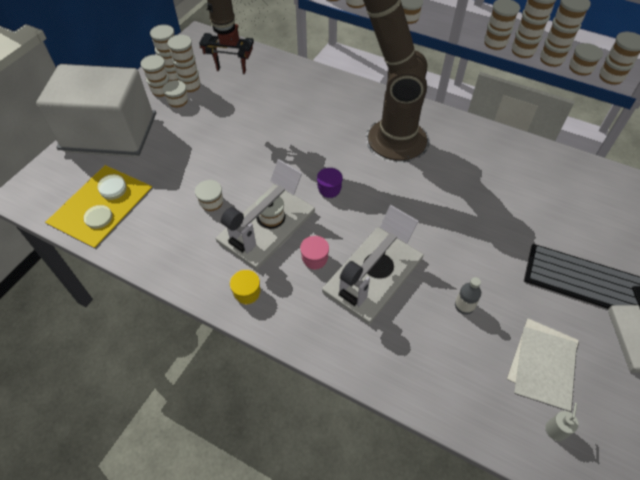

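View pics/top0.png

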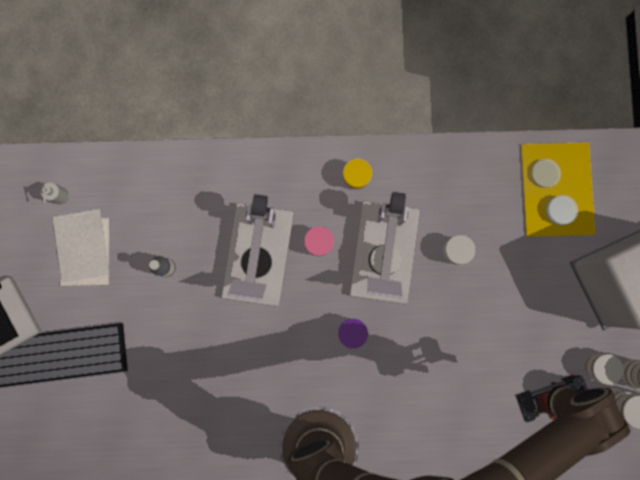

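The candidates are the top-view right stand (385,250), with a white lid under its arm at (383,260), and the left stand (258,255), which shows only a black disc. The right one fits the description. I'll confirm it in a crop and measure.

```bash
cat > h.py <<'E'
import numpy as np
def cloud(c):
    z=c["z_map"];K=c["mtx"];v,u=np.mgrid[:480,:640]
    p=np.stack([(u-K[0,2])/K[0,0]*z,(v-K[1,2])/K[1,1]*z,z],-1)
    return p@c["cam_to_world"][:3,:3].T+c["cam_to_world"][:3,3]
E
python3 - <<'E'
from h import *
import cv2
t=np.load("top0.npz");s=np.load("scene0.npz")
a=cv2.resize(np.ascontiguousarray(t["color"][190:310,340:490,::-1]),(750,600),interpolation=2)
b=cv2.resize(np.ascontiguousarray(s["color"][155:275,190:340,::-1]),(750,600),interpolation=2)
o=np.hstack([a,b]);cv2.imwrite("pics/crop1.png",cv2.resize(o,(800,320)))
for c in(t,s):
    P=cloud(c);x,y,z=P[...,0],P[...,1],P[...,2]
    R=(x>.3)&(x<.8)&(z>.023)&(z<.036)&(abs(y+.2)<.45)
    n,l,st,ce=cv2.connectedComponentsWithStats(R.astype(np.uint8))
    for i in range(1,n):
        if st[i,4]>300:
            q=P[l==i][:,:2].astype(np.float32);r=cv2.minAreaRect(q);print("base",r,st[i,4])
    # high things
    R=(z>.06)&(x>.3)&(x<.85)&(abs(y)<.5)
    n,l,st,ce=cv2.connectedComponentsWithStats(R.astype(np.uint8))
    for i in range(1,n):
        if st[i,4]>40:
            q=P[l==i];print("hi",st[i],q.min(0).round(3),q.max(0).round(3),np.median(q,0).round(3))
E
```

```text
base ((0.5885008573532104, -0.2172359973192215), (0.18059296905994415, 0.29975050687789917), 80.292236328125) 2917
base ((0.6323961615562439, 0.22636854648590088), (0.06275157630443573, 0.23613984882831573), 81.6082534790039) 934
base ((0.5884401798248291, 0.1560475081205368), (0.13631384074687958, 0.2996627986431122), 79.92027282714844) 1933
hi [343 167  29  21 489] [ 0.446 -0.181  0.06 ] [0.85  0.002 1.893] [ 0.822 -0.138  0.069]
hi [ 367  192   41  107 2198] [ 0.446 -0.277  0.061] [0.749 0.002 1.893] [ 0.573 -0.218  0.13 ]
hi [ 227  194   48  107 1768] [0.446 0.002 0.06 ] [0.753 0.25  1.893] [0.594 0.174 0.138]
hi [304 227  30  30 670] [ 0.446 -0.058  0.06 ] [0.668 0.031 1.893] [ 0.624 -0.013  0.069]
hi [445 235  30  30 677] [ 0.446 -0.487  0.06 ] [0.633 0.002 1.893] [ 0.587 -0.442  0.069]
hi [149 256  23  21 364] [0.446 0.002 0.06 ] [0.59  0.496 1.893] [0.557 0.456 0.104]
hi [338 319  30  30 700] [ 0.3   -0.152  0.06 ] [0.446 0.002 1.893] [ 0.344 -0.108  0.07 ]
base ((0.5962527990341187, -0.21918383240699768), (0.18333934247493744, 0.3041311800479889), 80.10308074951172) 2013
base ((0.5998703241348267, 0.1746387779712677), (0.18044285476207733, 0.3036496639251709), 80.0457992553711) 2810
hi [ 220  160   82   91 2370] [ 0.453 -0.282  0.06 ] [ 0.757 -0.149  0.22 ] [ 0.598 -0.214  0.128]
hi [317 168  26  21 437] [ 0.306 -0.154  0.06 ] [ 0.4   -0.066  0.08 ] [ 0.353 -0.109  0.069]
hi [195 180  27  22 465] [ 0.547 -0.49   0.06 ] [ 0.642 -0.398  0.079] [ 0.597 -0.443  0.07 ]
hi [ 339  205   79   99 2060] [0.455 0.115 0.06 ] [0.76  0.247 0.217] [0.589 0.175 0.14 ]
hi [300 236  29  26 577] [ 0.587 -0.061  0.06 ] [0.68  0.028 0.079] [ 0.634 -0.014  0.069]
hi [230 270  30  23 404] [ 0.793 -0.185  0.06 ] [ 0.85  -0.094  0.079] [ 0.827 -0.139  0.07 ]
hi [458 278  23  29 468] [0.546 0.434 0.06 ] [0.599 0.494 0.155] [0.58  0.463 0.102]
```

View pics/crop1.png

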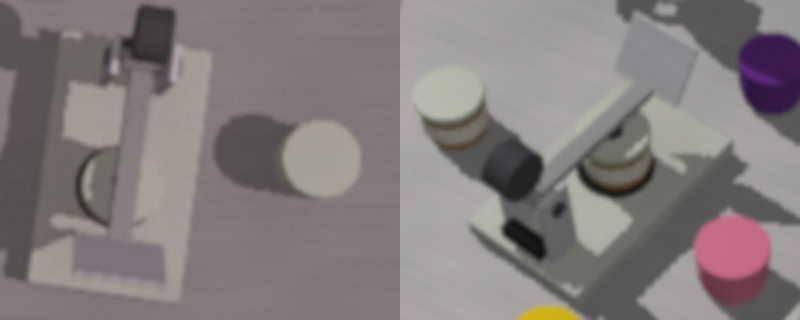

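The crop confirms it. The tub (white lid, brown card) is under the arm of this right-hand stand, and the white spare tub stands beside it. I'll compute a tilted pre-contact pose in front of the plate.

```bash
cat >> h.py <<'E'
from scipy.spatial.transform import Rotation as Ro
yaw=-.172;u=np.array([np.cos(yaw),np.sin(yaw),0]);C=np.array([.592,-.218,0]);H=C+.11*u+[0,0,.12]
def stand(d,h): return H-d*u+[0,0,h]
def Rt(tilt): # tool z tilted from down toward +u
    X=u*np.cos(tilt)+np.array([0,0,np.sin(tilt)]);Z=u*np.sin(tilt)-np.array([0,0,np.cos(tilt)])
    return Ro.from_matrix(np.c_[X,np.cross(Z,X),Z])
def cur():
    from workcell import state
    s=state();q=s["orientation"];return s,s["tcp_pos"],Ro.from_quat(np.r_[q[1:],q[0]])
def move(p,tilt):
    s,p0,R0=cur();print((R0.inv().apply(p-p0)).round(4),(R0.inv()*Rt(tilt)).as_rotvec().round(3))
def rep():
    s,p,R=cur();d=p-H;print("t",s["t"],"stand d,lat,h",(-d@u).round(4),(d@np.array([-u[1],u[0],0])).round(4),d[2].round(4),"F",s["ft_force"].round(2),"q",s["joint_positions"].round(2),"z",R.as_matrix()[:,2].round(3),"x",R.as_matrix()[:,0].round(3))
E
python3 -c "
from h import *
print(H,stand(.225,.031));move(stand(.31,.06),0.5)"
```

```text
[ 0.70037689 -0.23682685  0.12      ] [ 0.47869689 -0.19831738  0.151     ]
[ 0.3231 -0.3323  0.0424] [-0.119  0.491  0.462]
```

>>> jog_arm([
  {"tx": 0.028,"ty": -0.029,"tz": -0.02,"ax": 0,"ay": 0,"az": 0.06,"grip": 255},
  {"tx": 0.056,"ty": -0.058,"tz": -0.03,"ax": 0,"ay": 0,"az": 0.12,"grip": 255},
  {"tx": 0.084,"ty": -0.087,"tz": -0.03,"ax": 0,"ay": 0,"az": 0.18,"grip": 255},
  {"tx": 0.112,"ty": -0.116,"tz": -0.03,"ax": 0,"ay": 0,"az": 0.24,"grip": 255},
  {"tx": 0.14,"ty": -0.145,"tz": -0.03,"ax": 0,"ay": 0,"az": 0.3,"grip": 255},
  {"tx": 0.168,"ty": -0.174,"tz": -0.03,"ax": 0,"ay": 0,"az": 0.36,"grip": 255},
  {"tx": 0.196,"ty": -0.203,"tz": -0.03,"ax": 0,"ay": 0,"az": 0.42,"grip": 255},
  {"tx": 0.224,"ty": -0.232,"tz": -0.03,"ax": 0,"ay": 0,"az": 0.47,"grip": 255},
])

```text
t: 0.77
tcp_pos: [0.3303, -0.3073, 0.2526]
orientation: [0.0, 0.996, -0.087, -0.0]
ft_force: [0.6, -0.6, -0.0]
opening: 0.0381
finger_force: 0.0
```

```bash
python3 -c "
from h import *
rep();move(stand(.31,.09),0.5)"
```

```text
t 0.7667 stand d,lat,h 0.3525 -0.1328 0.1326 F [ 0.57 -0.56 -0.03] q [ 0.78  0.09 -0.14  1.95  0.01  1.1  -1.12] z [-0. -0. -1.] x [ 0.985 -0.173 -0.   ]
[ 0.0424 -0.1329  0.0425] [ 0.001  0.5   -0.001]
```

>>> jog_arm([
  {"tx": 0.008,"ty": -0.026,"tz": 0.005,"ax": 0,"ay": 0.08,"az": 0,"grip": 255},
  {"tx": 0.016,"ty": -0.052,"tz": 0.01,"ax": 0,"ay": 0.16,"az": 0,"grip": 255},
  {"tx": 0.024,"ty": -0.08,"tz": 0.015,"ax": 0,"ay": 0.24,"az": 0,"grip": 255},
  {"tx": 0.03,"ty": -0.106,"tz": 0.02,"ax": 0,"ay": 0.32,"az": 0,"grip": 255},
  {"tx": 0.036,"ty": -0.133,"tz": 0.03,"ax": 0,"ay": 0.4,"az": 0,"grip": 255},
  {"tx": 0.042,"ty": -0.133,"tz": 0.042,"ax": 0,"ay": 0.5,"az": 0,"grip": 255},
  {"tx": 0.042,"ty": -0.133,"tz": 0.042,"ax": 0,"ay": 0.5,"az": 0,"grip": 255},
])

```text
t: 1.35
tcp_pos: [0.3898, -0.1831, 0.2066]
orientation: [0.021, 0.966, -0.082, 0.246]
ft_force: [-0.6, -1.1, -1.6]
opening: 0.0003
finger_force: 0.0
```

```bash
python3 -c "
from h import *
rep();move(stand(.275,.02),0.5)"
```

```text
t 1.35 stand d,lat,h 0.3152 -0.0002 0.0866 F [-0.62 -1.15 -1.63] q [ 0.66 -0.14 -0.2   2.41 -0.41  0.42 -0.96] z [ 0.471 -0.08  -0.879] x [ 0.866 -0.148  0.478]
[ 0.0036 -0.0001  0.0777] [-0.002  0.002  0.002]
```

>>> jog_arm([
  {"tx": 0.001,"ty": 0,"tz": 0.025,"ax": 0,"ay": 0,"az": 0,"grip": 255},
  {"tx": 0.002,"ty": 0,"tz": 0.05,"ax": 0,"ay": 0,"az": 0,"grip": 255},
  {"tx": 0.004,"ty": 0,"tz": 0.078,"ax": 0,"ay": 0,"az": 0,"grip": 255},
  {"tx": 0.004,"ty": 0,"tz": 0.078,"ax": 0,"ay": 0,"az": 0,"grip": 255},
  {"tx": 0.004,"ty": 0,"tz": 0.078,"ax": 0,"ay": 0,"az": 0,"grip": 255},
])

```text
t: 1.77
tcp_pos: [0.4345, -0.1917, 0.143]
orientation: [0.019, 0.966, -0.082, 0.244]
ft_force: [-0.5, 0.0, 0.9]
opening: 0.0009
finger_force: 0.0
```

```bash
python3 -c "
from h import *
from workcell import viewer
import cv2
rep();move(stand(.24,.02),0.5)
c=viewer.read_camera('scene');cv2.imwrite('pics/s1.png',cv2.resize(np.ascontiguousarray(c['color'][100:300,180:440,::-1]),(780,600)))"
```

```text
t 1.7667 stand d,lat,h 0.2697 -0.0011 0.023 F [-0.5   0.01  0.9 ] q [ 0.62  0.07 -0.23  2.41 -0.48  0.2  -0.89] z [ 0.469 -0.077 -0.88 ] x [ 0.867 -0.15   0.475]
[ 0.0247 -0.001   0.0168] [-0.004  0.005  0.001]
```

View pics/s1.png

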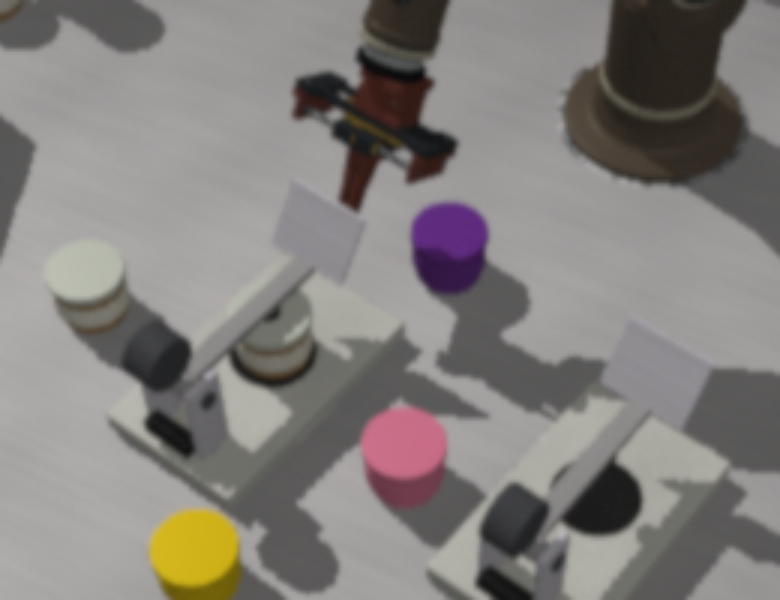

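The closed fingertip, at about (350,205) in the crop, is on the robot side of the loaded arm's plate and clear of everything. Next I'll ease into contact.

>>> jog_arm([
  {"tx": 0.008,"ty": 0,"tz": 0.005,"ax": 0,"ay": 0,"az": 0,"grip": 255},
  {"tx": 0.015,"ty": 0,"tz": 0.01,"ax": 0,"ay": 0,"az": 0,"grip": 255},
  {"tx": 0.02,"ty": 0,"tz": 0.014,"ax": 0,"ay": 0,"az": 0,"grip": 255},
  {"tx": 0.025,"ty": 0,"tz": 0.016,"ax": 0,"ay": 0,"az": 0,"grip": 255},
  {"tx": 0.025,"ty": 0,"tz": 0.016,"ax": 0,"ay": 0,"az": 0,"grip": 255},
])

```text
t: 2.23
tcp_pos: [0.4643, -0.1977, 0.1433]
orientation: [0.021, 0.965, -0.082, 0.247]
ft_force: [0.2, -0.9, -0.0]
opening: 0.0004
finger_force: 0.0
```

```bash
python3 -c "
from h import *
rep()
s,p0,R0=cur()
# arc about hinge keeping tip fixed on plate
d=-(p0-H)@u;h=p0[2]-H[2]
for th in np.arange(.1,1.01,.1):
    c,s_=np.cos(th),np.sin(th);print(th.round(1),R0.inv().apply(stand(d*c-h*s_,h*c+d*s_)-p0).round(4))"
```

```text
t 2.2333 stand d,lat,h 0.2393 -0.0018 0.0233 F [ 0.21 -0.87 -0.03] q [ 0.56  0.12 -0.19  2.36 -0.4   0.19 -0.99] z [ 0.474 -0.082 -0.877] x [ 0.864 -0.148  0.481]
0.1 [ 0.0145 -0.0018 -0.0192]
0.2 [ 0.0309 -0.0018 -0.0368]
0.3 [ 0.0489 -0.0018 -0.0527]
0.4 [ 0.0684 -0.0017 -0.0667]
0.5 [ 0.0892 -0.0017 -0.0787]
0.6 [ 0.1112 -0.0017 -0.0885]
0.7 [ 0.1339 -0.0016 -0.0962]
0.8 [ 0.1574 -0.0016 -0.1015]
0.9 [ 0.1812 -0.0015 -0.1044]
1.0 [ 0.2053 -0.0015 -0.105 ]
```

>>> jog_arm([
  {"tx": 0.005,"tz": -0.001},
  {"tx": 0.01,"tz": -0.006},
  {"tx": 0.016,"tz": -0.013},
  {"tx": 0.022,"tz": -0.02},
  {"tx": 0.029,"tz": -0.028},
  {"tx": 0.037,"tz": -0.037},
  {"tx": 0.045,"tz": -0.045},
  {"tx": 0.054,"tz": -0.053},
])

```text
schema error: expected keys tx, ty, tz, ax, ay, az, grip
```

```bash
python3 -c "
from h import *
from workcell import viewer
import cv2
rep()
c=viewer.read_camera('scene');cv2.imwrite('pics/s2.png',cv2.resize(np.ascontiguousarray(c['color'][100:300,180:440,::-1]),(780,600)))"
```

```text
t 2.2333 stand d,lat,h 0.2393 -0.0018 0.0233 F [ 0.21 -0.87 -0.03] q [ 0.56  0.12 -0.19  2.36 -0.4   0.19 -0.99] z [ 0.474 -0.082 -0.877] x [ 0.864 -0.148  0.481]
```

View pics/s2.png

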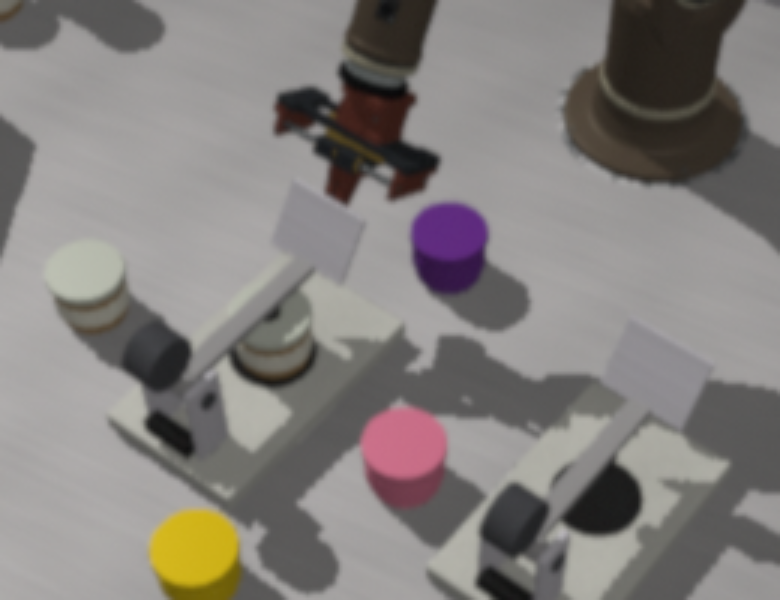

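The call was refused because keys were missing, so nothing moved. The picture shows the fingertip just behind the plate, about (325,195), and the arm still down. I'll send it again with full rows.

>>> jog_arm([
  {"tx": 0.005,"ty": 0,"tz": -0.001,"ax": 0,"ay": 0,"az": 0,"grip": 255},
  {"tx": 0.01,"ty": 0,"tz": -0.006,"ax": 0,"ay": 0,"az": 0,"grip": 255},
  {"tx": 0.016,"ty": 0,"tz": -0.013,"ax": 0,"ay": 0,"az": 0,"grip": 255},
  {"tx": 0.022,"ty": 0,"tz": -0.02,"ax": 0,"ay": 0,"az": 0,"grip": 255},
  {"tx": 0.029,"ty": 0,"tz": -0.028,"ax": 0,"ay": 0,"az": 0,"grip": 255},
  {"tx": 0.037,"ty": 0,"tz": -0.037,"ax": 0,"ay": 0,"az": 0,"grip": 255},
  {"tx": 0.045,"ty": 0,"tz": -0.045,"ax": 0,"ay": 0,"az": 0,"grip": 255},
  {"tx": 0.054,"ty": 0,"tz": -0.053,"ax": 0,"ay": 0,"az": 0,"grip": 255},
])

```text
t: 2.95
tcp_pos: [0.4839, -0.2008, 0.2145]
orientation: [0.021, 0.966, -0.083, 0.245]
ft_force: [-0.3, -0.7, -1.3]
opening: 0.0003
finger_force: 0.7
```

```bash
cat > look.py <<'E'
from h import *
from workcell import viewer
import cv2,sys
rep()
c=viewer.read_camera('scene');cv2.imwrite(f'pics/{sys.argv[1]}.png',cv2.resize(np.ascontiguousarray(c['color'][100:300,180:440,::-1]),(780,600)))
E
python3 look.py s3
```

```text
t 2.95 stand d,lat,h 0.2194 -0.0015 0.0945 F [-0.27 -0.66 -1.34] q [ 0.48  0.02 -0.12  2.24 -0.23  0.4  -1.19] z [ 0.471 -0.081 -0.879] x [ 0.866 -0.149  0.477]
```

View pics/s3.png

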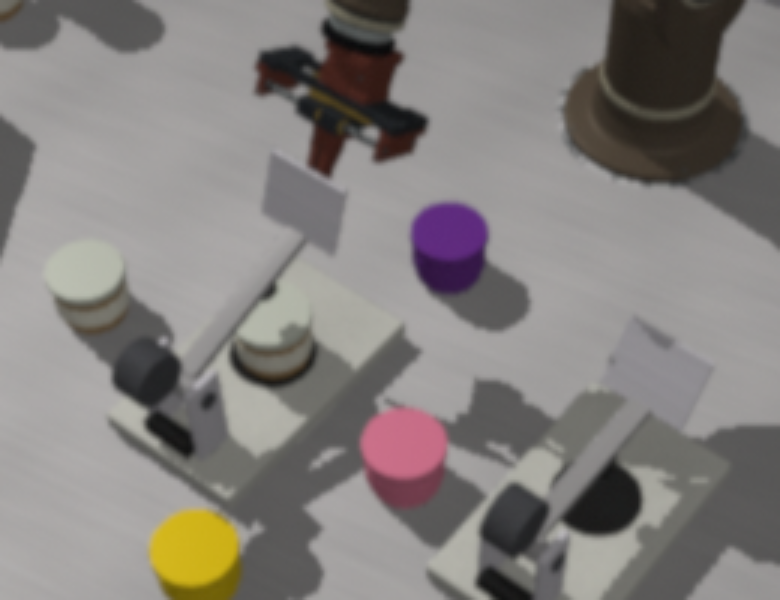

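The arm has risen to about 0.25 rad, with the tip against the plate and the tub undisturbed. I'll keep following the arc.

>>> jog_arm([
  {"tx": 0.007,"ty": 0,"tz": -0.005,"ax": 0,"ay": 0,"az": 0,"grip": 255},
  {"tx": 0.014,"ty": 0,"tz": -0.01,"ax": 0,"ay": 0,"az": 0,"grip": 255},
  {"tx": 0.022,"ty": 0,"tz": -0.015,"ax": 0,"ay": 0,"az": 0,"grip": 255},
  {"tx": 0.03,"ty": 0,"tz": -0.019,"ax": 0,"ay": 0,"az": 0,"grip": 255},
  {"tx": 0.038,"ty": 0,"tz": -0.023,"ax": 0,"ay": 0,"az": 0,"grip": 255},
  {"tx": 0.046,"ty": 0,"tz": -0.027,"ax": 0,"ay": 0,"az": 0,"grip": 255},
  {"tx": 0.054,"ty": 0,"tz": -0.03,"ax": 0,"ay": 0,"az": 0,"grip": 255},
  {"tx": 0.062,"ty": 0,"tz": -0.032,"ax": 0,"ay": 0,"az": 0,"grip": 255},
])

```text
t: 3.67
tcp_pos: [0.5243, -0.2078, 0.2734]
orientation: [0.021, 0.965, -0.082, 0.247]
ft_force: [-9.7, 2.9, 8.7]
opening: 0.0005
finger_force: 5.3
```

```bash
python3 look.py s4
```

```text
t 3.6667 stand d,lat,h 0.1784 -0.0015 0.1534 F [-9.73  2.88  8.71] q [ 0.47  0.01 -0.12  2.09 -0.16  0.55 -1.28] z [ 0.473 -0.081 -0.877] x [ 0.865 -0.148  0.48 ]
```

View pics/s4.png

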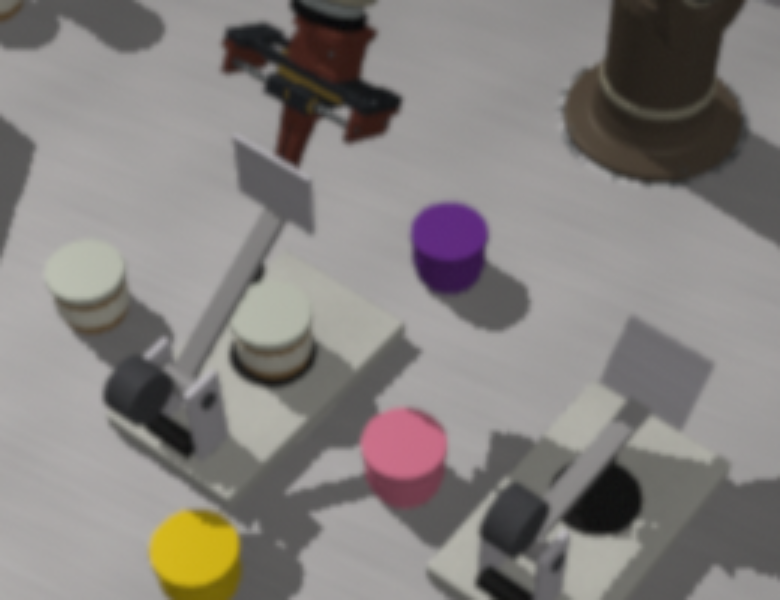

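The arm is at roughly 0.5 rad and the contact is good. One more stretch takes it past balance.

>>> jog_arm([
  {"tx": 0.008,"ty": 0,"tz": -0.003,"ax": 0,"ay": 0,"az": 0,"grip": 255},
  {"tx": 0.016,"ty": 0,"tz": -0.005,"ax": 0,"ay": 0,"az": 0,"grip": 255},
  {"tx": 0.024,"ty": 0,"tz": -0.007,"ax": 0,"ay": 0,"az": 0,"grip": 255},
  {"tx": 0.032,"ty": 0,"tz": -0.009,"ax": 0,"ay": 0,"az": 0,"grip": 255},
  {"tx": 0.04,"ty": 0,"tz": -0.01,"ax": 0,"ay": 0,"az": 0,"grip": 255},
  {"tx": 0.048,"ty": 0,"tz": -0.01,"ax": 0,"ay": 0,"az": 0,"grip": 255},
  {"tx": 0.057,"ty": 0,"tz": -0.01,"ax": 0,"ay": 0,"az": 0,"grip": 255},
  {"tx": 0.066,"ty": 0,"tz": -0.01,"ax": 0,"ay": 0,"az": 0,"grip": 255},
])

```text
t: 4.38
tcp_pos: [0.5769, -0.2168, 0.3131]
orientation: [0.021, 0.965, -0.082, 0.247]
ft_force: [0.3, -0.1, -0.5]
opening: 0.0003
finger_force: 0.0
```

```bash
python3 look.py s5
```

```text
t 4.3833 stand d,lat,h 0.1251 -0.0014 0.1931 F [ 0.26 -0.1  -0.51] q [ 0.44  0.07 -0.13  1.93 -0.1   0.65 -1.35] z [ 0.473 -0.081 -0.878] x [ 0.865 -0.149  0.48 ]
```

View pics/s5.png

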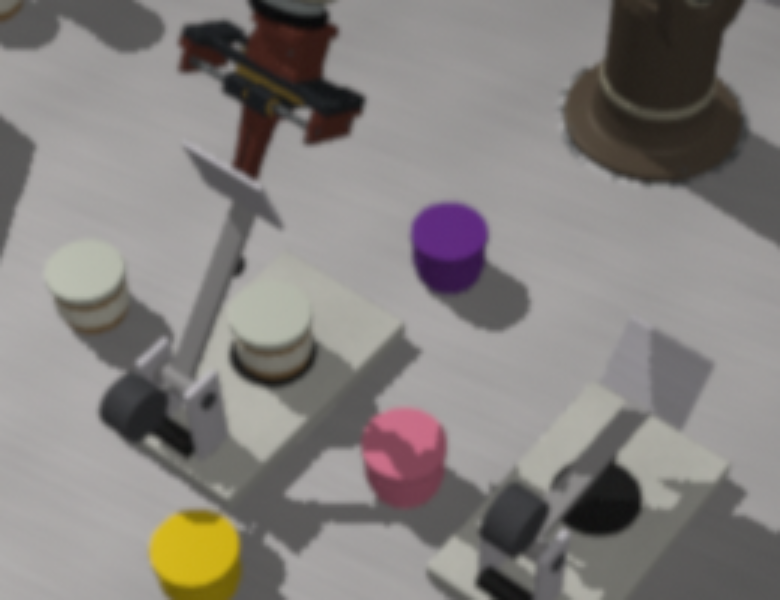

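The arm is past balance (about 0.85 rad) and no longer loads the finger. I'll hold still while it swings up, then back away.

>>> jog_arm([
  {"tx": 0,"ty": 0,"tz": 0,"ax": 0,"ay": 0,"az": 0,"grip": 255},
  {"tx": 0,"ty": 0,"tz": 0,"ax": 0,"ay": 0,"az": 0,"grip": 255},
  {"tx": 0,"ty": 0,"tz": 0,"ax": 0,"ay": 0,"az": 0,"grip": 255},
  {"tx": 0,"ty": 0,"tz": 0,"ax": 0,"ay": 0,"az": 0,"grip": 255},
  {"tx": 0,"ty": 0,"tz": 0,"ax": 0,"ay": 0,"az": 0,"grip": 255},
  {"tx": 0,"ty": 0,"tz": 0,"ax": 0,"ay": 0,"az": 0,"grip": 255},
  {"tx": 0,"ty": 0,"tz": 0,"ax": 0,"ay": 0,"az": 0,"grip": 255},
  {"tx": 0,"ty": 0,"tz": 0,"ax": 0,"ay": 0,"az": 0,"grip": 255},
])

```text
t: 5.1
tcp_pos: [0.5759, -0.2167, 0.3127]
orientation: [0.021, 0.965, -0.082, 0.247]
ft_force: [0.7, 0.3, -0.3]
opening: 0.0002
finger_force: 0.0
```

>>> jog_arm([
  {"tx": -0.015,"ty": 0,"tz": -0.005,"ax": 0,"ay": 0,"az": 0,"grip": 255},
  {"tx": -0.03,"ty": 0,"tz": -0.01,"ax": 0,"ay": 0,"az": 0,"grip": 255},
  {"tx": -0.05,"ty": 0,"tz": -0.02,"ax": 0,"ay": 0,"az": 0,"grip": 255},
  {"tx": -0.07,"ty": 0,"tz": -0.03,"ax": 0,"ay": 0,"az": 0,"grip": 255},
  {"tx": -0.09,"ty": 0,"tz": -0.04,"ax": 0,"ay": 0,"az": 0,"grip": 255},
  {"tx": -0.11,"ty": 0,"tz": -0.05,"ax": 0,"ay": 0,"az": 0,"grip": 255},
  {"tx": -0.12,"ty": 0,"tz": -0.06,"ax": 0,"ay": 0,"az": 0,"grip": 255},
  {"tx": -0.12,"ty": 0,"tz": -0.06,"ax": 0,"ay": 0,"az": 0,"grip": 255},
])

```text
t: 5.77
tcp_pos: [0.4419, -0.1939, 0.3084]
orientation: [0.021, 0.965, -0.083, 0.247]
ft_force: [0.0, 0.3, -0.1]
opening: 0.0004
finger_force: 0.0
```

>>> jog_arm([
  {"tx": 0,"ty": 0,"tz": 0,"ax": 0,"ay": 0,"az": 0,"grip": 255},
  {"tx": 0,"ty": 0,"tz": 0,"ax": 0,"ay": 0,"az": 0,"grip": 255},
  {"tx": 0,"ty": 0,"tz": 0,"ax": 0,"ay": 0,"az": 0,"grip": 255},
  {"tx": 0,"ty": 0,"tz": 0,"ax": 0,"ay": 0,"az": 0,"grip": 255},
  {"tx": 0,"ty": 0,"tz": 0,"ax": 0,"ay": 0,"az": 0,"grip": 255},
  {"tx": 0,"ty": 0,"tz": 0,"ax": 0,"ay": 0,"az": 0,"grip": 255},
  {"tx": 0,"ty": 0,"tz": 0,"ax": 0,"ay": 0,"az": 0,"grip": 255},
  {"tx": 0,"ty": 0,"tz": 0,"ax": 0,"ay": 0,"az": 0,"grip": 255},
])

```text
t: 6.43
tcp_pos: [0.4439, -0.1939, 0.3077]
orientation: [0.021, 0.965, -0.082, 0.246]
ft_force: [0.1, 0.8, 0.2]
opening: 0.0003
finger_force: 0.0
```

>>> jog_arm([
  {"tx": 0,"ty": 0,"tz": 0,"ax": 0,"ay": 0,"az": 0,"grip": 255},
  {"tx": 0,"ty": 0,"tz": 0,"ax": 0,"ay": 0,"az": 0,"grip": 255},
  {"tx": 0,"ty": 0,"tz": 0,"ax": 0,"ay": 0,"az": 0,"grip": 255},
  {"tx": 0,"ty": 0,"tz": 0,"ax": 0,"ay": 0,"az": 0,"grip": 255},
  {"tx": 0,"ty": 0,"tz": 0,"ax": 0,"ay": 0,"az": 0,"grip": 255},
  {"tx": 0,"ty": 0,"tz": 0,"ax": 0,"ay": 0,"az": 0,"grip": 255},
  {"tx": 0,"ty": 0,"tz": 0,"ax": 0,"ay": 0,"az": 0,"grip": 255},
  {"tx": 0,"ty": 0,"tz": 0,"ax": 0,"ay": 0,"az": 0,"grip": 255},
])

```text
t: 7.1
tcp_pos: [0.4439, -0.1939, 0.3078]
orientation: [0.021, 0.965, -0.082, 0.247]
ft_force: [-0.2, 0.2, 0.3]
opening: 0.0005
finger_force: 0.0
```

```bash
python3 look.py s6
```

```text
t 7.1 stand d,lat,h 0.2601 -0.0016 0.1878 F [-0.22  0.18  0.3 ] q [ 0.49 -0.18 -0.09  2.17 -0.2   0.67 -1.21] z [ 0.473 -0.081 -0.878] x [ 0.865 -0.149  0.479]
```

View pics/s6.png

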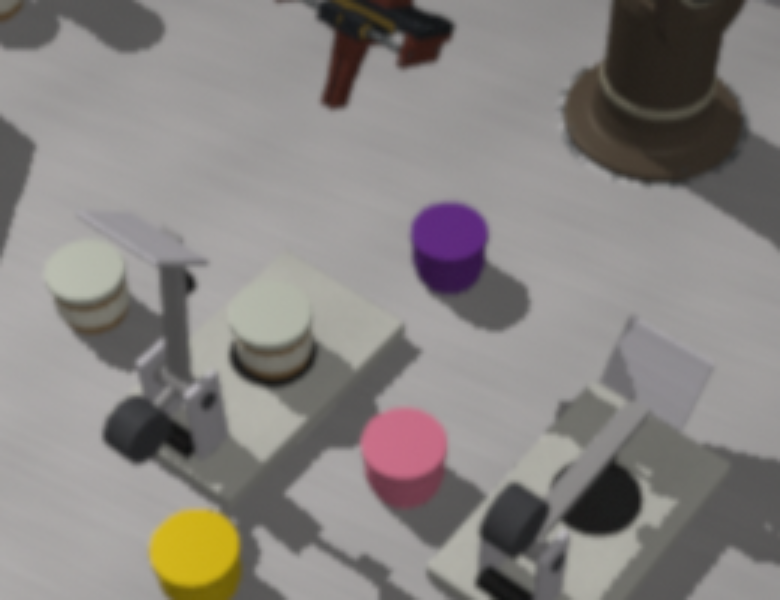

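The loaded arm is nearly upright, the tub is in place, the empty stand's arm is down and the robot is clear. I'll wait a little longer and check that nothing is still moving.

>>> jog_arm([
  {"tx": 0,"ty": 0,"tz": 0,"ax": 0,"ay": 0,"az": 0,"grip": 255},
  {"tx": 0,"ty": 0,"tz": 0,"ax": 0,"ay": 0,"az": 0,"grip": 255},
  {"tx": 0,"ty": 0,"tz": 0,"ax": 0,"ay": 0,"az": 0,"grip": 255},
  {"tx": 0,"ty": 0,"tz": 0,"ax": 0,"ay": 0,"az": 0,"grip": 255},
  {"tx": 0,"ty": 0,"tz": 0,"ax": 0,"ay": 0,"az": 0,"grip": 255},
  {"tx": 0,"ty": 0,"tz": 0,"ax": 0,"ay": 0,"az": 0,"grip": 255},
  {"tx": 0,"ty": 0,"tz": 0,"ax": 0,"ay": 0,"az": 0,"grip": 255},
  {"tx": 0,"ty": 0,"tz": 0,"ax": 0,"ay": 0,"az": 0,"grip": 255},
])

```text
t: 7.82
tcp_pos: [0.4439, -0.1939, 0.3078]
orientation: [0.021, 0.965, -0.082, 0.247]
ft_force: [0.2, 0.5, -0.3]
opening: 0.0003
finger_force: 0.0
```

```bash
cat > chk.py <<'E'
from h import *
from workcell import viewer
import cv2
a=cv2.imread('pics/s6.png').astype(int)
c=viewer.read_camera('scene');b=cv2.resize(np.ascontiguousarray(c['color'][100:300,180:440,::-1]),(780,600)).astype(int)
print("diff arm region",abs(a-b)[190:400,70:220].mean(),"static",abs(a-b)[400:560,360:450].mean())
P=cloud(c);d=P-H;q=-(d@u);l=d@np.array([-u[1],u[0],0]);h=d[...,2]
m=(abs(l)<.012)&(h>.05)&(h<.19)&(abs(q)<.1);k=np.polyfit(h[m],q[m],1);print("front/back of bar lean from vertical",np.arctan(k[0]),m.sum())
m=(abs(l)<.05)&(abs(q)<.1)&(h>.19);print("plate q,h",q[m].min(),q[m].max(),h[m].min(),h[m].max())
E
python3 chk.py
```

```text
diff arm region 0.31865608465608464 static 0.32972222222222225
front/back of bar lean from vertical 0.1515901481396357 223
plate q,h -0.04070382338951255 0.027791850400711207 0.19417157715433586 0.25748406593765394
```

```bash
python3 -c "
from workcell import order
print(order.sign_off())"
```

```text
the job is handed in; nothing more can be done
None
```

The loaded stand's arm is up and stays up with the robot clear. In the last images the tub, the spare tub and the empty stand's arm looked unmoved. The bottle was outside those crops but nowhere near the robot's path. The job is handed in, but no verdict came back.

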